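Point out the hammer and the proud punch

TASK

Show the die maker the next blow by pointing down at two things with the fingertips, a couple of centimetres above each and touching nothing: first at the head of the steel hammer for about two seconds, then at the one punch in the plywood die board that stands up taller than the rest. Come down on that punch from above, without pointing low at any other punch on the way, stay there for about two seconds, and finish still pointing at it. Touch, push or lift nothing anywhere on the bench.

Things in the scene. Friction and masses are not known exactly. Their poses are not given: they have to be found in the camera images.
- hammer_head (a point): Centre of the top face of the hammer's plain steel head, 34 mm above the table. The head is a square steel block 34 x 98 mm, 34 mm high, lying on its side; a round wooden handle (260 mm free, 28 mm thick) runs from it along the hammer's own -x. The hammer's y axis runs along the head.
- hammer: The same loose hammer, 0.9 kg nominal; origin on the table under the handle, 120 mm behind the head's centre.
- proud_top (a point): Centre of the top of the one punch that stands proud: 36 mm above the board's top, 62 mm above the table, against 9 mm above the board for the seven others. Same bare steel and same outline as they: three joined round lobes, 29 x 15 mm. It may be at any of the eight punch places.
- proud: The same proud punch, fixed in the board; origin at its foot, on the board's top, z up.
- board: Die board, a fixed plywood-topped slab 200 mm (its x) by 270 mm (its y), 26 mm thick, thin dark lines inlaid in its top. Origin under its centre, on the table. Eight punches in two rows at its x = -68 and +68 mm, at its y = -96, -32, +32, +96 mm.
- pliers: Pliers with red handles, 180 mm long, 16 mm high, lying beside the hammer; origin under the middle.
- pencil: Flat grey carpenter's pencil, 140 x 13 mm, 8 mm thick, lying on the board between the two rows; origin under its middle.
- mallet: All-wooden mallet (not the hammer), head 65 x 110 mm, 65 mm high, lying at the table's far side; origin under the handle, 120 mm from the head's centre.
- glass: Empty tea glass, 88 mm high, 64 mm across the rim, standing; origin under its centre.
- wrench: Steel wrench, 180 mm long, lying flat; origin under its middle.
- tin: Closed aluminium tin, 72 mm across, 75 mm high, standing; origin under its centre.
- square: Try square, wooden stock 150 mm, steel blade 200 mm, 12 mm high, lying flat; origin under the stock's middle.
- punch1: A punch that is already home, fixed in the board: its top is 9 mm above the board's top, 35 mm above the table. Origin at its foot, on the board's top, 26 mm above the table.
- punch2: A punch that is already home, fixed in the board: its top is 9 mm above the board's top, 35 mm above the table. Origin at its foot, on the board's top, 26 mm above the table.
- punch3: A punch that is already home, fixed in the board: its top is 9 mm above the board's top, 35 mm above the table. Origin at its foot, on the board's top, 26 mm above the table.
- punch4: A punch that is already home, fixed in the board: its top is 9 mm above the board's top, 35 mm above the table. Origin at its foot, on the board's top, 26 mm above the table.
- punch5: A punch that is already home, fixed in the board: its top is 9 mm above the board's top, 35 mm above the table. Origin at its foot, on the board's top, 26 mm above the table.
- punch6: A punch that is already home, fixed in the board: its top is 9 mm above the board's top, 35 mm above the table. Origin at its foot, on the board's top, 26 mm above the table.
- punch7: A punch that is already home, fixed in the board: its top is 9 mm above the board's top, 35 mm above the table. Origin at its foot, on the board's top, 26 mm above the table.

How it is judged:
By the outcome, as a careful person would: the job done as asked, in the order asked, and still so for the second after the job is handed in, with the robot touching nothing.
It also fails if it takes over 43 s, if anything falls off the work surface, if the arm or the gripper's body presses on something with over 40 N, if the wrist force passes 120 N, or if a joint passes its speed limit or range.

ROBOT

A 6-joint arm with a two-finger parallel gripper is mounted at the origin on the work surface. World frame = base frame: x ahead of the robot, y to its left, z up, the work surface at z = 0. Lengths are in m, angles in rad, forces in N, time in s.
With the tool pointing down it reaches from about 0.35 to 0.85 m from the base axis. Payload 8.1 kg.
Tool frame: the origin (TCP) lies between the finger pads; the fingertips stand 25 mm ahead of it and the grasp point (between the pads) lies 6 mm ahead of it (robot.tip_extent is the distance from the TCP to the fingertips, in m); z points along the fingers, y is the direction in which the jaws open and shut (so a half turn about z gives the same grasp; the last joint's range is limited). The gripper opens to 93 mm and grips with 3 to 60 N. Pads are 15 mm wide; open, the fingers measure 128 mm over their backs; the gripper's body (75 mm by 188 mm) begins 65 mm behind the grasp point.
Start: joints at [1.037, 0.13, 1.488, -0, 1.523, -0.085], TCP at [0.26, 0.541, 0.244] pointing down, gripper open.
Joint ranges: [-2.96, 2.96], [-0.89, 2.26], [0.02, 2.5], [-1.34, 4.48], [0, 2.73], [-2.66, 2.66]. Speed limits (rad/s): [2.39, 2.39, 2.79, 3.14, 3.14, 3.14].

INTERFACE

Orientations are given as a rotation vector (axis times angle).
In Python, from plant import robot gives the robot as it stands.
- The arm moves only by the tool drive_tool, never from a script. Its argument "increments" is a list of rows, each a list of 7 numbers: the closure, from 0 (fully open) to 1 (shut), then the shift along the world's x, y, z in units of 25 mm (1.0 is 25 mm), then the turn, a rotation vector about the world's x, y, z in rad. In form: [[gripper, dx, dy, dz, rx, ry, rz], ...]. A call has 1 to 20 rows; each row is the pose to reach, as a shift and turn from the pose commanded when the call began; what a row does not reach only later rows make up. A row lasts 1/12 s, in which the tool goes at most 41.7 mm and 7.16 degrees, less where a joint would pass 70% of its speed; a pose out of reach is approached as far as the arm can. A call with a gripper value outside its range is refused whole. The fingers move at their own pace and stop on an object; "squeeze" is the grip in N (left out, the last holds). Time passes only in rows, so rows that repeat a pose let the fingers close. It gives the time, the measured TCP pose, the force and the opening at its end, in the units of the state.
- robot.read_state(): the state, without advancing time (a new reading comes with each control period).
- robot.read_camera(name): name is "scene" or "top" or "wrist"; returns a dict with "image" (400x640x3 uint8, red, green, blue), "fx", "fy", "cx", "cy" (pixels), "dist" ([k1, k2, p1, p2, k3] as OpenCV has them; the pictures are not rectified), "T" (4x4, takes a point from camera to world coordinates); the wrist camera has in their place "mount" (4x4, takes a point from camera to tool coordinates, whose origin is the TCP and whose axes are the flange's). Camera axes: x right, y down, z forward; pixel columns grow to the right and rows downward; lengths in m; the calibration is good to about 2 mm. A picture is of the moment at which its call begins: read the wrist's pose just before it. There is no depth.
- robot.close_job(): hands the job in, once; it reports no verdict.
The state is a dict: "t": time; "q": joint angles; "dq": joint speeds; "joint_torque": joint torques, N m; "tool_pos": TCP position; "orientation": TCP orientation; "force": force on the tool from outside, world axes, zero at the start; "wrist_torque": the same for the moment, N m; "opening": finger opening in m.
Only numpy, scipy, OpenCV 4.12 (cv2) and the standard library are available. Lean on these libraries where they do the work, as an engineer would, in place of code of your own. Each camera call takes 0.05 s, during which the arm holds its last target.

## Working session

There is one attempt and no reset: what is moved stays moved. The work goes in short steps, Python scripts to look and compute and a tool call to move; the robot and the scene stay as the last step left them, time stands still between calls to the robot, and variables do not carry over. Pictures are saved under pics/ and viewed, and the job is handed in when it is done.

Besides the shell and the picture viewer there is one more tool, called after ">>>" by a JSON object that holds its "api" and its "payload", one argument or row to a line. drive_tool: Moves the arm, as the interface text tells. Its arguments: {"type":"object","properties":{"increments":{"type":"array"},"squeeze":{"type":"number"}},"required":["increments"]}

```bash
mkdir -p pics
cat > h.py <<'E'
from plant import robot
import cv2, numpy as np, pickle
def save(n):
    s=robot.read_state(); c=robot.read_camera(n); return s,c
def ray(c,u,v,z,T=None):
    T=np.array(c["T"]) if T is None else T
    K=np.array([[c["fx"],0,c["cx"]],[0,c["fy"],c["cy"]],[0,0,1]])
    p=cv2.undistortPoints(np.array([[[u,v]]],float),K,np.array(c["dist"]))[0,0]
    d=T[:3,:3]@np.array([p[0],p[1],1]); o=T[:3,3]
    return o+d*(z-o[2])/d[2]
E
python3 - <<'E'
from h import *
for n in ["scene","top","wrist"]:
    s,c=save(n); pickle.dump((s,c),open(n+".pkl","wb"))
    cv2.imwrite(f"pics/{n}0.png",c["image"][:,:,::-1])
print(s["t"],s["tool_pos"],s["orientation"],s["opening"],robot.tip_extent)
E
```

```text
0.1 [0.26004138 0.54019135 0.24268903] [-6.98898635e-01 -3.06234232e+00  2.50360903e-03] 0.09290076475838023 0.025
```

```bash
sleep 3; ls pics
```

```text
scene0.png
top0.png
wrist0.png
```

View pics/scene0.png

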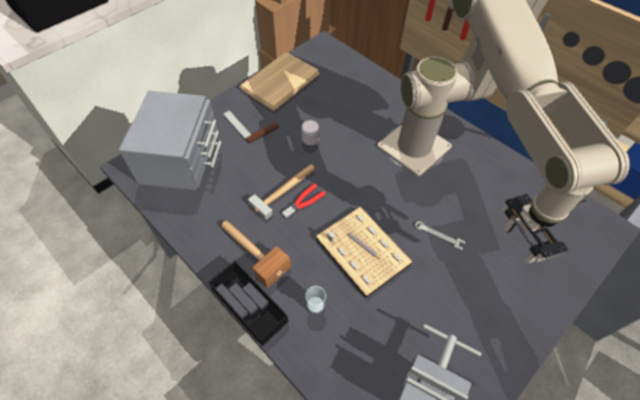

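View pics/top0.png

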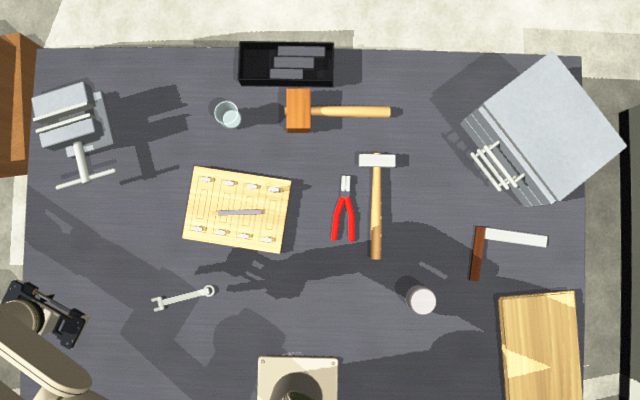

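View pics/wrist0.png

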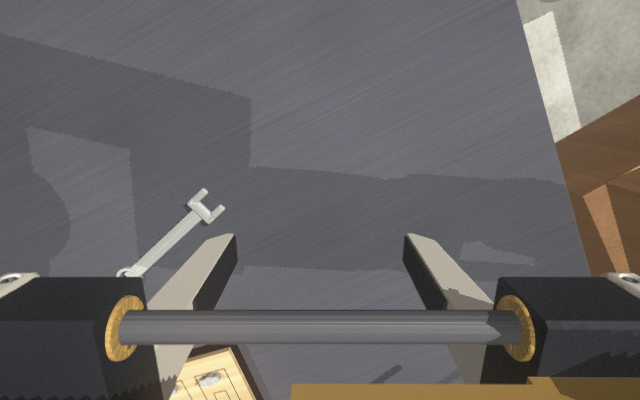

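The scene view shows the hammer head at about (261,206) and the board around (364,251). The top view shows the head at about (377,160) and the board around (238,210). I'll enlarge both.

Run:
```python
from h import *
def crop(n,x0,y0,x1,y1,k,o):
    s,c=pickle.load(open(n+".pkl","rb")); im=c["image"][y0:y1,x0:x1,::-1]
    cv2.imwrite(o,cv2.resize(im,None,fx=k,fy=k,interpolation=cv2.INTER_CUBIC))
crop("top",175,160,300,260,6,"pics/c1.png")
crop("scene",310,200,420,300,6,"pics/c2.png")
crop("top",345,140,415,200,8,"pics/c3.png")
for u,v,z in [(377,160,.034),(238,210,.026)]:
    print(ray(pickle.load(open("top.pkl","rb"))[1],u,v,z))
for u,v,z in [(261,203,.034),(364,251,.026)]:
    print(ray(pickle.load(open("scene.pkl","rb"))[1],u,v,z))
```

```text
[ 0.64937142 -0.20407914  0.034     ]
[0.50594153 0.17199644 0.026     ]
[ 0.64282728 -0.2033561   0.034     ]
[0.51385982 0.18829722 0.026     ]
```

View pics/c1.png

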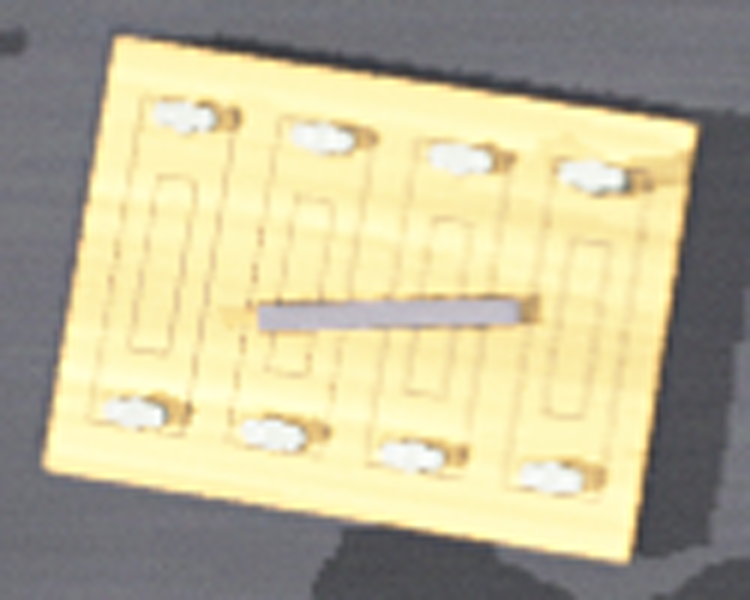

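View pics/c2.png

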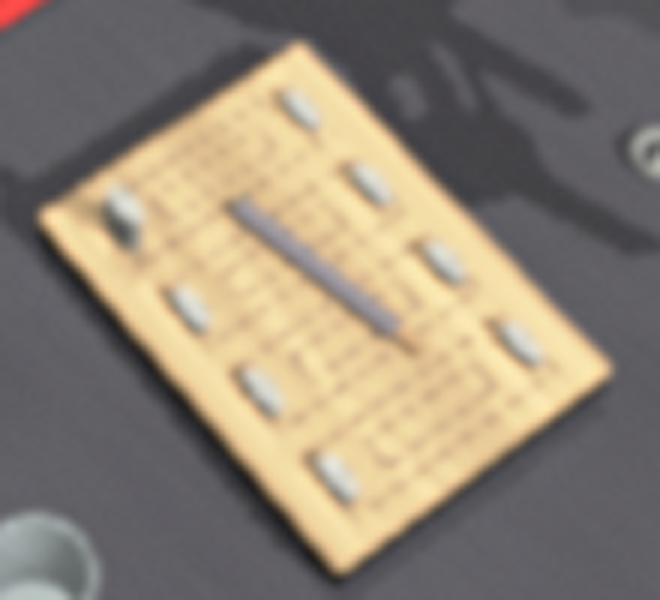

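View pics/c3.png

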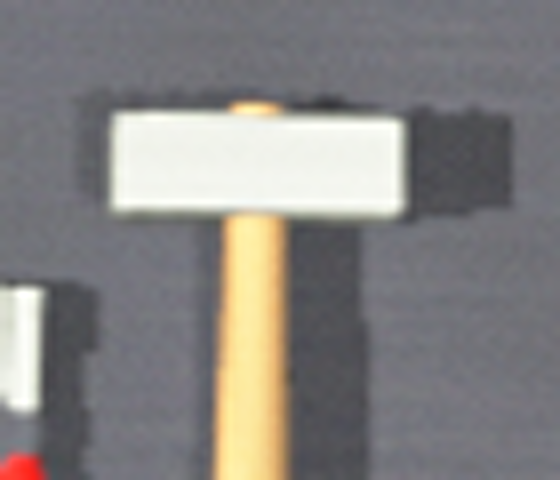

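The proud punch is the upper right one in the top view, at crop (590,175). In the scene crop it is the tall one at (122,205), and its shadow in the top view is long and runs to the right. I'll fit the board and hammer corners and check the two cameras against each other.

Run:
```python
from h import *
ct=pickle.load(open("top.pkl","rb"))[1]; cs=pickle.load(open("scene.pkl","rb"))[1]
def P(c,pts,x0,y0,k,z): return np.array([ray(c,x0+(u+.5)/k-.5,y0+(v+.5)/k-.5,z)[:2] for u,v in pts])
# board corners: top-crop order UL,UR,LR,LL
bt=P(ct,[(115,37),(698,125),(630,562),(43,470)],175,160,6,.026)
bs=P(cs,[(340,578),(40,213),(302,42),(612,368)],310,200,6,.026)
np.set_printoptions(precision=4,suppress=True)
L=np.array([[.1,.135],[.1,-.135],[-.1,-.135],[-.1,.135]])
for b in (bt,bs):
    m=b.mean(0); H=(L.T@(b-m)); U,S,V=np.linalg.svd(H); R=(U@V).T
    print("board",m,np.degrees(np.arctan2(R[1,0],R[0,0])),"res",b-m-L@R.T)
    print("punch pred",m+R@[.068,-.096])
print("proud top",P(ct,[(592,175)],175,160,6,.062),P(cs,[(122,203)],310,200,6,.062))
print("low punches top",P(ct,[(183,117),(321,138),(460,158),(135,411),(273,434),(413,455),(551,477)],175,160,6,.035))
h=P(ct,[(110,112),(404,116),(402,214),(112,212)],345,140,8,.034); print(h,h.mean(0),np.linalg.norm(h-np.roll(h,1,0),axis=1))
```

```text
board [0.5081 0.1771] -7.470808172353413 res [[ 0.0006  0.0009]
 [ 0.0001 -0.001 ]
 [-0.0004 -0.001 ]
 [-0.0003  0.0011]]
punch pred [0.563  0.0731]
board [0.5081 0.1781] -7.7295287419797125 res [[ 0.0033  0.003 ]
 [-0.0009 -0.001 ]
 [-0.0011 -0.0016]
 [-0.0012 -0.0004]]
punch pred [0.5626 0.0738]
proud top [[0.5631 0.0731]] [[0.5641 0.0718]]
low punches top [[0.5882 0.2637]
 [0.5797 0.1999]
 [0.5718 0.1362]
 [0.4541 0.2811]
 [0.4451 0.2176]
 [0.4372 0.1536]
 [0.4287 0.0909]]
[[ 0.666  -0.153 ]
 [ 0.6667 -0.2531]
 [ 0.6331 -0.2527]
 [ 0.6318 -0.1542]] [ 0.6494 -0.2033] [0.0343 0.1001 0.0336 0.0986]
```

Both cameras agree: the proud punch's top is at (0.563, 0.073, 0.062) and the head's centre at (0.649, −0.203, 0.034). The sizes match the ones given. I'll travel high, closing the fingers on the way.

>>> {"api": "drive_tool", "payload": {
  "increments": [
    [1, 0.1, -0.2, 0, 0, 0, 0],
    [1, 0.3, -0.6, 0, 0, 0, 0],
    [1, 0.6, -1.2, 0, 0, 0, 0],
    [1, 1, -1.9, 0, 0, 0, 0],
    [1, 1.5, -2.9, 0, 0, 0, 0],
    [1, 2, -3.8, 0, 0, 0, 0],
    [1, 2.5, -4.8, 0, 0, 0, 0],
    [1, 3, -5.7, 0, 0, 0, 0],
    [1, 3.5, -6.7, 0, 0, 0, 0],
    [1, 4, -7.6, 0, 0, 0, 0],
    [1, 4.5, -8.6, 0, 0, 0, 0],
    [1, 5, -9.5, 0, 0, 0, 0],
    [1, 5.5, -10.5, 0, 0, 0, 0],
    [1, 6, -11.5, 0, 0, 0, 0],
    [1, 6.5, -12.4, 0, 0, 0, 0],
    [1, 7, -13.4, 0, 0, 0, 0],
    [1, 7.3, -14, 0, 0, 0, 0],
    [1, 7.6, -14.5, 0, 0, 0, 0],
    [1, 7.7, -14.8, 0, 0, 0, 0],
    [1, 7.8, -15, 0, 0, 0, 0]
  ],
  "squeeze": 5
}}

```text
t: 1.82
tool_pos: [0.4553, 0.1642, 0.2436]
orientation: [-0.701, -3.062, 0.0]
force: [-0.5, 1.0, -0.5]
opening: 0.0007
```

>>> {"api": "drive_tool", "payload": {
  "increments": [
    [1, 0.1, -0.2, 0, 0, 0, 0],
    [1, 0.3, -0.6, 0, 0, 0, 0],
    [1, 0.6, -1.2, 0, 0, 0, 0],
    [1, 1, -1.9, 0, 0, 0, 0],
    [1, 1.5, -2.9, 0, 0, 0, 0],
    [1, 2, -3.8, 0, 0, 0, 0],
    [1, 2.5, -4.8, 0, 0, 0, 0],
    [1, 3, -5.7, 0, 0, 0, 0],
    [1, 3.5, -6.7, 0, 0, 0, 0],
    [1, 4, -7.6, 0, 0, 0, 0],
    [1, 4.5, -8.6, 0, 0, 0, 0],
    [1, 5, -9.5, 0, 0, 0, 0],
    [1, 5.5, -10.5, 0, 0, 0, 0],
    [1, 6, -11.5, 0, 0, 0, 0],
    [1, 6.5, -12.4, 0, 0, 0, 0],
    [1, 7, -13.4, 0, 0, 0, 0],
    [1, 7.4, -14, 0, 0, 0, 0],
    [1, 7.6, -14.5, 0, 0, 0, 0],
    [1, 7.8, -14.7, 0, 0, 0, 0],
    [1, 7.8, -14.7, 0, 0, 0, 0]
  ]
}}

```text
t: 3.48
tool_pos: [0.6507, -0.2029, 0.2431]
orientation: [-0.7, -3.062, 0.0]
force: [1.4, -0.8, -0.4]
opening: 0.0001
```

Run:
```python
from h import *
from scipy.spatial.transform import Rotation as Ro
s,c=save("wrist")
cv2.imwrite("pics/w1.png",c["image"][:,:,::-1]); pickle.dump((s,c),open("w1.pkl","wb"))
np.set_printoptions(precision=4,suppress=True)
print(s["t"],s["tool_pos"],s["q"]); print(np.array(c["mount"]))
s,c=save("top");cv2.imwrite("pics/t1.png",c["image"][:,:,::-1])
```

```text
3.4833 [ 0.6507 -0.2029  0.2431] [-0.3774  0.352   1.2322 -0.0001  1.5578 -1.4988]
[[ 0.0003 -0.9566 -0.2914  0.0816]
 [ 1.      0.0006 -0.0007  0.0007]
 [ 0.0008 -0.2914  0.9566 -0.1405]
 [ 0.      0.      0.      1.    ]]
```

View pics/w1.png

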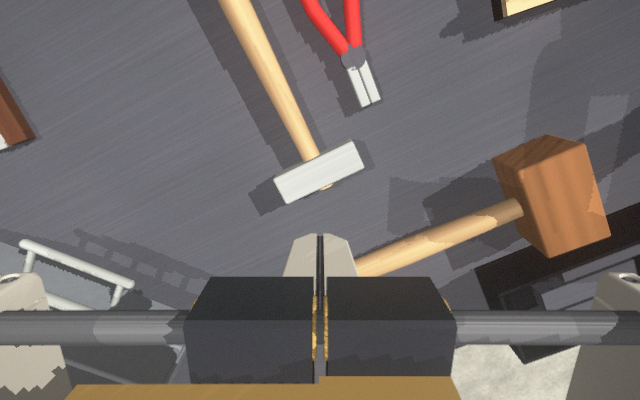

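The wrist view shows the head's top face with corners at about (274,181), (355,141), (364,163) and (288,203), just ahead of the shut fingertips.

Run:
```python
from h import *
from scipy.spatial.transform import Rotation as Ro
s,c=pickle.load(open("w1.pkl","rb"))
T=np.eye(4);T[:3,:3]=Ro.from_rotvec(s["orientation"]).as_matrix();T[:3,3]=s["tool_pos"];T=T@np.array(c["mount"])
p=np.array([ray(c,u,v,.034,T) for u,v in [(274,181),(355,141),(364,163),(288,203)]]);print(p,p.mean(0))
```

```text
[[ 0.63641019 -0.25145672  0.034     ]
 [ 0.63504762 -0.1532223   0.034     ]
 [ 0.66098007 -0.15405915  0.034     ]
 [ 0.66579259 -0.24928469  0.034     ]] [ 0.64955761 -0.20200572  0.034     ]
```

The wrist view agrees within 1.5 mm. Now I'll descend to about 20 mm above the head and hold.

>>> {"api": "drive_tool", "payload": {
  "increments": [
    [1, 0, 0, -0.2, 0, 0, 0],
    [1, 0, 0, -0.6, 0, 0, 0],
    [1, 0, 0, -1.2, 0, 0, 0],
    [1, 0, 0, -1.9, 0, 0, 0],
    [1, 0, 0, -2.6, 0, 0, 0],
    [1, 0, 0, -3.3, 0, 0, 0],
    [1, 0, 0, -4, 0, 0, 0],
    [1, 0, 0, -4.6, 0, 0, 0],
    [1, 0, 0, -5.2, 0, 0, 0],
    [1, 0, 0, -5.6, 0, 0, 0],
    [1, 0, 0, -6, 0, 0, 0],
    [1, 0, 0, -6.2, 0, 0, 0],
    [1, 0, 0, -6.4, 0, 0, 0],
    [1, 0, 0, -6.5, 0, 0, 0],
    [1, 0, 0, -6.5, 0, 0, 0],
    [1, 0, 0, -6.5, 0, 0, 0],
    [1, 0, 0, -6.5, 0, 0, 0],
    [1, 0, 0, -6.5, 0, 0, 0]
  ]
}}

```text
t: 5.08
tool_pos: [0.6508, -0.2021, 0.082]
orientation: [0.699, 3.062, -0.0]
force: [-0.2, -0.1, 0.3]
opening: 0.0008
```

>>> {"api": "drive_tool", "payload": {
  "increments": [
    [1, 0, 0, 0, 0, 0, 0],
    [1, 0, 0, 0, 0, 0, 0],
    [1, 0, 0, 0, 0, 0, 0],
    [1, 0, 0, 0, 0, 0, 0],
    [1, 0, 0, 0, 0, 0, 0],
    [1, 0, 0, 0, 0, 0, 0],
    [1, 0, 0, 0, 0, 0, 0],
    [1, 0, 0, 0, 0, 0, 0],
    [1, 0, 0, 0, 0, 0, 0],
    [1, 0, 0, 0, 0, 0, 0],
    [1, 0, 0, 0, 0, 0, 0],
    [1, 0, 0, 0, 0, 0, 0],
    [1, 0, 0, 0, 0, 0, 0],
    [1, 0, 0, 0, 0, 0, 0],
    [1, 0, 0, 0, 0, 0, 0],
    [1, 0, 0, 0, 0, 0, 0],
    [1, 0, 0, 0, 0, 0, 0],
    [1, 0, 0, 0, 0, 0, 0],
    [1, 0, 0, 0, 0, 0, 0],
    [1, 0, 0, 0, 0, 0, 0]
  ]
}}

```text
t: 6.75
tool_pos: [0.6503, -0.2019, 0.0811]
orientation: [0.699, 3.063, -0.0]
force: [-0.1, -0.3, 0.6]
opening: 0.0007
```

Run:
```python
from h import *
s,c=save("scene");print(s["t"],s["tool_pos"],s["force"])
cv2.imwrite("pics/s2.png",cv2.resize(c["image"][130:300,180:420,::-1],None,fx=3,fy=3))
```

```text
6.75 [ 0.65032109 -0.20191278  0.0811463 ] [-0.06760288 -0.32546601  0.61572551]
```

View pics/s2.png

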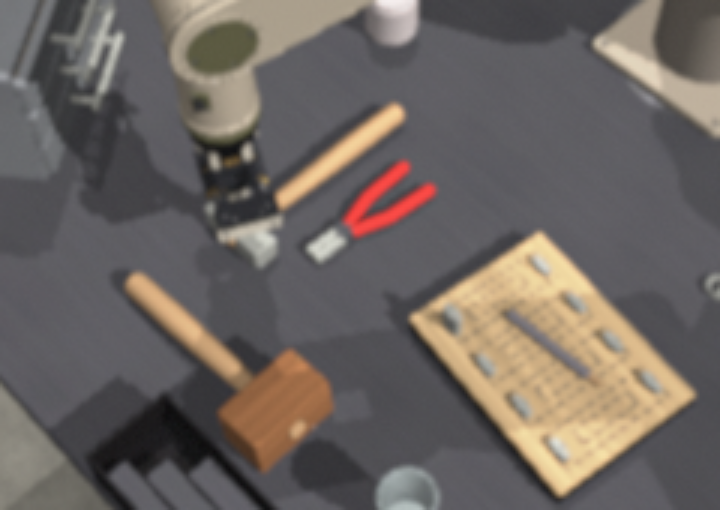

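The gripper stands over the hammer head, at about (245,235) in the crop, with the head undisturbed. The fingertips are about 22 mm above it. I'll hold a little longer, then rise and go across high.

>>> {"api": "drive_tool", "payload": {
  "increments": [
    [1, 0, 0, 0, 0, 0, 0],
    [1, 0, 0, 0, 0, 0, 0],
    [1, 0, 0, 0, 0, 0, 0],
    [1, 0, 0, 0, 0, 0, 0],
    [1, 0, 0, 0, 0, 0, 0],
    [1, 0, 0, 0, 0, 0, 0],
    [1, 0, 0, 0.2, 0, 0, 0],
    [1, 0, 0, 0.6, 0, 0, 0],
    [1, 0, 0, 1.2, 0, 0, 0],
    [1, 0, 0, 1.9, 0, 0, 0],
    [1, 0, 0, 2.6, 0, 0, 0],
    [1, 0, 0, 3.3, 0, 0, 0],
    [1, 0, 0, 4, 0, 0, 0],
    [1, 0, 0, 4.7, 0, 0, 0],
    [1, 0, 0, 5.3, 0, 0, 0],
    [1, 0, 0, 5.7, 0, 0, 0],
    [1, 0, 0, 5.9, 0, 0, 0],
    [1, 0, 0, 6, 0, 0, 0],
    [1, 0, 0, 6, 0, 0, 0]
  ]
}}

```text
t: 8.38
tool_pos: [0.6504, -0.202, 0.2317]
orientation: [0.699, 3.062, -0.0]
force: [-0.2, -0.6, -0.2]
opening: 0.0006
```

>>> {"api": "drive_tool", "payload": {
  "increments": [
    [1, -0.1, 0.2, 0, 0, 0, 0],
    [1, -0.2, 0.6, 0, 0, 0, 0],
    [1, -0.4, 1.2, 0, 0, 0, 0],
    [1, -0.6, 2, 0, 0, 0, 0],
    [1, -0.9, 2.9, 0, 0, 0, 0],
    [1, -1.2, 3.8, 0, 0, 0, 0],
    [1, -1.5, 4.7, 0, 0, 0, 0],
    [1, -1.8, 5.6, 0, 0, 0, 0],
    [1, -2.1, 6.5, 0, 0, 0, 0],
    [1, -2.4, 7.4, 0, 0, 0, 0],
    [1, -2.6, 8.3, 0, 0, 0, 0],
    [1, -2.9, 9.1, 0, 0, 0, 0],
    [1, -3.1, 9.8, 0, 0, 0, 0],
    [1, -3.3, 10.4, 0, 0, 0, 0],
    [1, -3.4, 10.8, 0, 0, 0, 0],
    [1, -3.5, 11, 0, 0, 0, 0],
    [1, -3.5, 11, 0, 0, 0, 0],
    [1, -3.5, 11, 0, 0, 0, 0],
    [1, -3.5, 11, 0, 0, 0, 0]
  ]
}}

```text
t: 9.97
tool_pos: [0.5629, 0.0724, 0.231]
orientation: [-0.7, -3.063, 0.001]
force: [-0.8, -0.3, -0.1]
opening: 0.0004
```

Run:
```python
from h import *
s,c=save("wrist");print(s["t"],s["tool_pos"],s["orientation"])
cv2.imwrite("pics/w3.png",c["image"][:,:,::-1]); pickle.dump((s,c),open("w3.pkl","wb"))
```

```text
9.9667 [0.56292204 0.07242638 0.23097481] [-6.99931275e-01 -3.06259378e+00  5.49067733e-04]
```

View pics/w3.png

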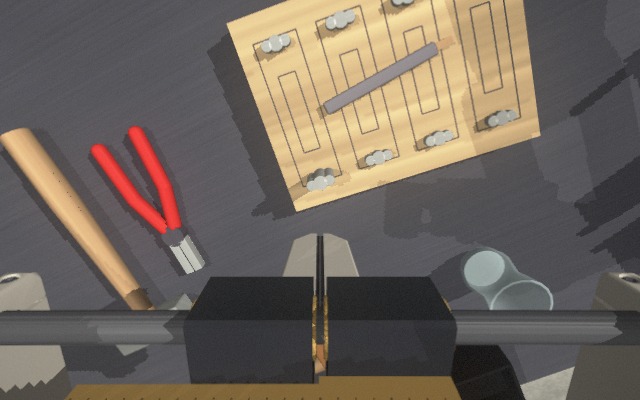

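The wrist view shows the tall punch at about (320,181), at the board's near corner, with its dark side visible. I'll check it against the estimate.

Run:
```python
from h import *
from scipy.spatial.transform import Rotation as Ro
s,c=pickle.load(open("w3.pkl","rb"))
T=np.eye(4);T[:3,:3]=Ro.from_rotvec(s["orientation"]).as_matrix();T[:3,3]=s["tool_pos"];T=T@np.array(c["mount"])
Ti=np.linalg.inv(T);K=np.array([[c["fx"],0,c["cx"]],[0,c["fy"],c["cy"]],[0,0,1]])
pr=lambda p:cv2.projectPoints(np.array([p],float),cv2.Rodrigues(Ti[:3,:3])[0],Ti[:3,3],K,np.array(c["dist"]))[0].ravel()
a=pr([.563,.073,.062]);print(a,pr([.563,.073,.026]))
im=np.ascontiguousarray(c["image"][:,:,::-1])[140:220,270:370]
im=cv2.resize(im,None,fx=7,fy=7,interpolation=cv2.INTER_CUBIC)
cv2.drawMarker(im,tuple(int(x) for x in (a-[270,140])*7+3),(0,0,255),0,12,1)
cv2.imwrite("pics/w3c.png",im)
```

```text
[319.81853619 182.78313813] [319.84288891 174.32036357]
```

View pics/w3c.png

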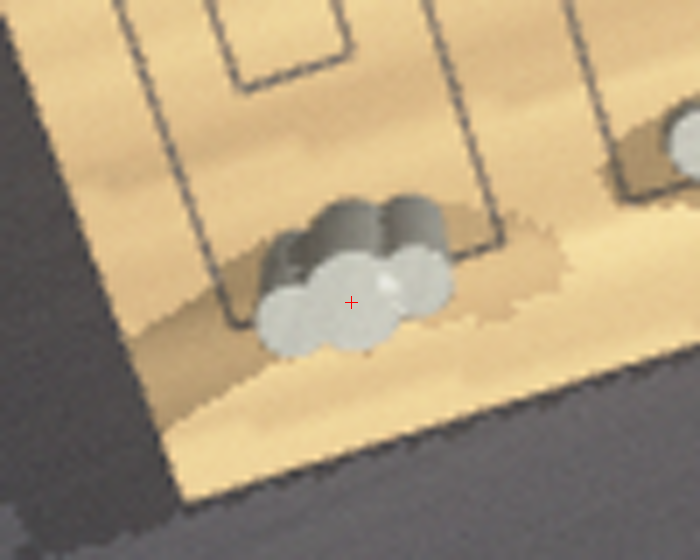

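The predicted mark lies on the centre of the proud top. I'll descend straight down by 4.9 units, to about 21 mm above it, and hold.

>>> {"api": "drive_tool", "payload": {
  "increments": [
    [1, 0, 0, -0.2, 0, 0, 0],
    [1, 0, 0, -0.5, 0, 0, 0],
    [1, 0, 0, -0.9, 0, 0, 0],
    [1, 0, 0, -1.4, 0, 0, 0],
    [1, 0, 0, -2, 0, 0, 0],
    [1, 0, 0, -2.6, 0, 0, 0],
    [1, 0, 0, -3.2, 0, 0, 0],
    [1, 0, 0, -3.7, 0, 0, 0],
    [1, 0, 0, -4.1, 0, 0, 0],
    [1, 0, 0, -4.4, 0, 0, 0],
    [1, 0, 0, -4.7, 0, 0, 0],
    [1, 0, 0, -4.8, 0, 0, 0],
    [1, 0, 0, -4.9, 0, 0, 0],
    [1, 0, 0, -4.9, 0, 0, 0],
    [1, 0, 0, -4.9, 0, 0, 0],
    [1, 0, 0, -4.9, 0, 0, 0],
    [1, 0, 0, -4.9, 0, 0, 0]
  ]
}}

```text
t: 11.43
tool_pos: [0.5632, 0.0731, 0.1093]
orientation: [0.699, 3.062, 0.0]
force: [0.6, -0.6, 0.4]
opening: 0.0004
```

>>> {"api": "drive_tool", "payload": {
  "increments": [
    [1, 0, 0, 0, 0, 0, 0],
    [1, 0, 0, 0, 0, 0, 0],
    [1, 0, 0, 0, 0, 0, 0],
    [1, 0, 0, 0, 0, 0, 0],
    [1, 0, 0, 0, 0, 0, 0],
    [1, 0, 0, 0, 0, 0, 0],
    [1, 0, 0, 0, 0, 0, 0],
    [1, 0, 0, 0, 0, 0, 0],
    [1, 0, 0, 0, 0, 0, 0],
    [1, 0, 0, 0, 0, 0, 0],
    [1, 0, 0, 0, 0, 0, 0],
    [1, 0, 0, 0, 0, 0, 0],
    [1, 0, 0, 0, 0, 0, 0],
    [1, 0, 0, 0, 0, 0, 0],
    [1, 0, 0, 0, 0, 0, 0],
    [1, 0, 0, 0, 0, 0, 0],
    [1, 0, 0, 0, 0, 0, 0],
    [1, 0, 0, 0, 0, 0, 0],
    [1, 0, 0, 0, 0, 0, 0],
    [1, 0, 0, 0, 0, 0, 0]
  ]
}}

```text
t: 13.1
tool_pos: [0.5628, 0.0731, 0.1086]
orientation: [0.699, 3.063, -0.0]
force: [-0.1, 0.5, -0.3]
opening: 0.0006
```

>>> {"api": "drive_tool", "payload": {
  "increments": [
    [1, 0, 0, 0, 0, 0, 0],
    [1, 0, 0, 0, 0, 0, 0],
    [1, 0, 0, 0, 0, 0, 0],
    [1, 0, 0, 0, 0, 0, 0],
    [1, 0, 0, 0, 0, 0, 0],
    [1, 0, 0, 0, 0, 0, 0],
    [1, 0, 0, 0, 0, 0, 0],
    [1, 0, 0, 0, 0, 0, 0]
  ]
}}

```text
t: 13.77
tool_pos: [0.5628, 0.0731, 0.1086]
orientation: [-0.699, -3.063, 0.0]
force: [0.7, -0.9, 0.3]
opening: 0.0002
```

Run:
```python
from h import *
s,c=save("wrist");print(s["t"],s["tool_pos"],s["force"])
cv2.imwrite("pics/w4.png",c["image"][:,:,::-1])
```

```text
13.7667 [0.56280668 0.07307807 0.10862986] [ 0.6583536  -0.89255152  0.32330293]
```

View pics/w4.png

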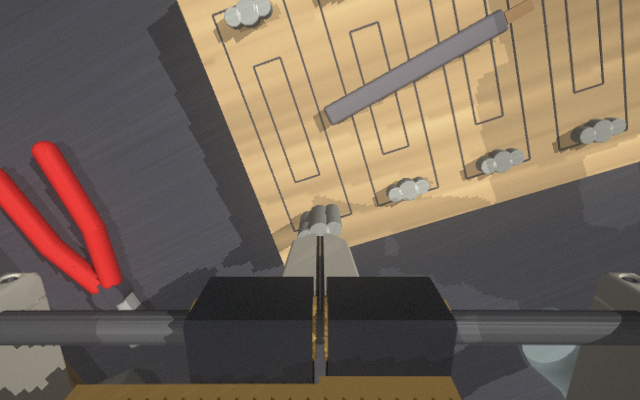

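The fingertips at about (320,238) stand right over the proud punch at (320,220), and nothing is touched. I'm handing the job in.

Run:
```python
from h import *
print(robot.close_job()); s=robot.read_state(); print(s["t"],s["tool_pos"],s["force"])
```

```text
the job is handed in; nothing more can be done
None
the job is handed in; nothing more can be done
```

I pointed at both things in the order asked, with the fingers shut, and handed the job in at about 14 s of the 43 s allowed.

- **Hammer head:** I held the fingertips about 22 mm above the centre of its top face for a little over two seconds. I then rose and crossed to the board with the fingertips about 0.2 m above the table.
- **Proud punch:** it stands at the board's x = +68, y = −96 mm place. I came straight down on it to about 22 mm above its top, held for about 2.3 s and finished still pointing at it.

**Last checks:** the tool was at (0.563, 0.073), within 1 mm of the measured punch centre. The top, scene and wrist cameras agreed on the punch within about 2 mm. For the hammer head, the top and wrist views agreed within 1.5 mm.

The force readings stayed within noise, under about 2 N. Nothing was seen to move in the last pictures, though these did not cover the whole bench. The state could not be read after handing in, so that last second is unchecked. No check failed or disagreed.

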